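# Unnest the prep canisters, lid them and press them sealed

## Robot

A 6-joint arm with a two-finger parallel gripper is mounted at the origin on the work surface. World frame = base frame: x ahead of the robot, y to its left, z up, the work surface at z = 0. Lengths are in m, angles in rad, forces in N, time in s.
With the tool pointing down it reaches from about 0.35 to 0.975 m from the base axis. Payload 4.9 kg.
Tool frame: the origin (TCP) lies at the very end of the fingers, on their centre line; the grasp point (between the pads) lies 19 mm behind it; x points along the fingers, y is the direction in which the jaws open and shut, and the axes are right-handed (so a half turn about x gives the same grasp; the last joint's range is limited). The gripper opens to 85 mm and grips with 20 to 120 N. Pads are 22 mm wide; open, the fingers measure 114 mm over their backs; the gripper's body (76 mm by 85 mm) begins 54 mm behind the grasp point. The pads swing forward as they close: fully open they stand 13 mm farther back than shut.
Start: joints at [0.993, 0.053, 1.613, -0, 1.476, -0.119], TCP at [0.277, 0.56, 0.231] pointing down, gripper open.
Joint ranges: [-3.01, 3.01], [-1.01, 2.22], [0.06, 2.58], [-1.02, 4.17], [0.09, 2.62], [-3.14, 3.14]. Speed limits (rad/s): [2.57, 2.57, 3.14, 3.14, 3.14, 3.14].

## Interface

Orientations are given as a unit quaternion [w, x, y, z].
In Python, from plant import manip gives the robot as it stands.
- The arm moves only by the tool play_rows, never from a script. Its argument "plan" is a list of rows, each a list of 5 numbers: the shift along the tool's x, y, z in mm, then the turn about the tool's x in rad, then the closure, from -1 (fully open) to 1 (shut). A call has 1 to 8 rows; each row is the pose to reach, as a shift and turn from the pose commanded when the call began, along the tool's axes at that moment; what a row does not reach only later rows make up. A row lasts 1/8 s, in which the tool goes at most 62.5 mm and 10.7 degrees, less where a joint would pass 70% of its speed; a pose out of reach is approached as far as the arm can. A call with a gripper value outside its range is refused whole. The fingers move at their own pace and stop on an object; the grip force is fixed at half the most. Time passes only in rows, so rows that repeat a pose let the fingers close. It gives the time, the measured TCP pose, the force and the opening at its end, in the units of the state.
- manip.state(): the state, without advancing time (a new reading comes with each control period).
- manip.grab_frame(name): name is "scene" or "top"; returns a dict with "img" (384x512x3 uint8, red, green, blue), "range_z" (384x512 float32, m along the optical axis (not along the pixel's ray), 0 where there is no reading), "fx", "fy", "cx", "cy" (pixels), "origin" and "rotation" of the camera in the world. Camera axes: x right, y up, looking along -z (the intrinsics and any distortion apply to the point x, -y, -z); pixel columns grow to the right and rows downward; lengths in m; the calibration is good to about 2 mm. A picture is of the moment at which its call begins.
- manip.job_done(): hands the job in, once; it reports no verdict.
The state is a dict: "time": time; "joint_pos": joint angles; "joint_vel": joint speeds; "joint_efforts": joint torques, N m; "tool_pos": TCP position; "tool_rot": TCP orientation; "contact_force": force on the tool from outside, world axes, zero at the start; "ft_torque": the same for the moment, N m; "gripper_width": opening from 0.0 (shut) to 1.0 (fully open).
Only numpy, scipy, OpenCV 4.12 (cv2) and the standard library are available. Lean on these libraries where they do the work, as an engineer would, in place of code of your own. Each camera call takes 0.05 s, during which the arm holds its last target. There are 200 camera calls.

## Task

The clean canisters are nested in a stack on the drying mat, and there may be one more on the scale. Take the stack apart and stand each canister upright in a compartment of its own in the steel tray, put on the lid that matches its colour, and press the lid's button fully down so that it is sealed; lids whose canister is missing are not needed, and leave the other kitchen things alone.

Things in the scene. Friction and masses are not known exactly. Their poses are not given: they have to be found in the camera images.
- tray_mid (a point): Fixed steel carrier tray, 82 x 364 mm, 44 mm high, floor and outer walls 4 mm thick, dividers 20 mm, a wire handle standing 23 mm out from each end. Four compartments in a row along its y axis, each 74 mm square inside, centred at y = -141, -47, +47 and +141 mm. The point is the tray's centre at floor level (4 mm above the table); walls and dividers stand 40 mm above it; z up.
- mat: Flat dark drying mat, fixed, round, 124 mm across and 5 mm thick, on which the stack of nested canisters stands; it lies to the left or right of the tray, and on the other side stands a fixed portion scale (130 mm square, 31 mm high) on which the blue canister stands if it is there. Origin at the centre of its underside.
- can_red_mid (a point): White porcelain stacking canister with red rim and band. 80 mm tall, lower half 52 mm across, upper half 64 mm (rim 66 mm), mouth 56 mm inside, 180 to 310 g. Point: on the axis, half-way up (40 mm below the rim); z towards the open top. Nested, each stands 40 mm higher than the one it sits in, with 2 mm of play; only its upper half shows, and it lifts straight out.
- can_yellow_mid (a point): White porcelain stacking canister with yellow rim and band. 80 mm tall, lower half 52 mm across, upper half 64 mm (rim 66 mm), mouth 56 mm inside, 180 to 310 g. Point: on the axis, half-way up (40 mm below the rim); z towards the open top. Nested, each stands 40 mm higher than the one it sits in, with 2 mm of play; only its upper half shows, and it lifts straight out.
- can_green_mid (a point): White porcelain stacking canister with green rim and band; may be absent. 80 mm tall, lower half 52 mm across, upper half 64 mm (rim 66 mm), mouth 56 mm inside, 180 to 310 g. Point: on the axis, half-way up (40 mm below the rim); z towards the open top. Nested, each stands 40 mm higher than the one it sits in, with 2 mm of play; only its upper half shows, and it lifts straight out.
- can_blue_mid (a point): White porcelain stacking canister with blue rim and band; may be absent. 80 mm tall, lower half 52 mm across, upper half 64 mm (rim 66 mm), mouth 56 mm inside, 180 to 310 g. Point: on the axis, half-way up (40 mm below the rim); z towards the open top. Nested, each stands 40 mm higher than the one it sits in, with 2 mm of play; only its upper half shows, and it lifts straight out.
- lid_red_mid (a point): Red round lid with a white push button, 60 g. Flange 68 mm across, 8 mm thick; under it a bevelled plug 52 mm across, 10 mm deep, 2 mm play in a canister's mouth. Point: on the axis at the flange's top, 18 mm above the plug's underside (the lid lies plug down on the table), z up; fully home it is 48 mm above its canister's mid point.
- btn_red_top (a point): Centre of the top of the red lid's push button (white, round, 36 mm across, a red dot on top). It is 16 mm above the flange when the button is fully up, 4 mm when fully down. Up, the button serves as the lid's handle.
- btn_red (a joint): Travel of the red lid's button in m: 0 fully up, 0.012 fully down against its stop (sealed). It takes about 7 N to push and stays at whatever depth it is left; the lid must be supported from below. Starts between 0 and 0.003.
- lid_yellow_mid (a point): Yellow round lid with a white push button, 60 g. Flange 68 mm across, 8 mm thick; under it a bevelled plug 52 mm across, 10 mm deep, 2 mm play in a canister's mouth. Point: on the axis at the flange's top, 18 mm above the plug's underside (the lid lies plug down on the table), z up; fully home it is 48 mm above its canister's mid point.
- btn_yellow_top (a point): Centre of the top of the yellow lid's push button (white, round, 36 mm across, a yellow dot on top). It is 16 mm above the flange when the button is fully up, 4 mm when fully down. Up, the button serves as the lid's handle.
- btn_yellow (a joint): Travel of the yellow lid's button in m: 0 fully up, 0.012 fully down against its stop (sealed). It takes about 7 N to push and stays at whatever depth it is left; the lid must be supported from below. Starts between 0 and 0.003.
- lid_green_mid (a point): Green round lid with a white push button, 60 g. Flange 68 mm across, 8 mm thick; under it a bevelled plug 52 mm across, 10 mm deep, 2 mm play in a canister's mouth. Point: on the axis at the flange's top, 18 mm above the plug's underside (the lid lies plug down on the table), z up; fully home it is 48 mm above its canister's mid point.
- btn_green_top (a point): Centre of the top of the green lid's push button (white, round, 36 mm across, a green dot on top). It is 16 mm above the flange when the button is fully up, 4 mm when fully down. Up, the button serves as the lid's handle.
- btn_green (a joint): Travel of the green lid's button in m: 0 fully up, 0.012 fully down against its stop (sealed). It takes about 7 N to push and stays at whatever depth it is left; the lid must be supported from below. Starts between 0 and 0.003.
- lid_blue_mid (a point): Blue round lid with a white push button, 60 g. Flange 68 mm across, 8 mm thick; under it a bevelled plug 52 mm across, 10 mm deep, 2 mm play in a canister's mouth. Point: on the axis at the flange's top, 18 mm above the plug's underside (the lid lies plug down on the table), z up; fully home it is 48 mm above its canister's mid point.
- btn_blue_top (a point): Centre of the top of the blue lid's push button (white, round, 36 mm across, a blue dot on top). It is 16 mm above the flange when the button is fully up, 4 mm when fully down. Up, the button serves as the lid's handle.
- btn_blue (a joint): Travel of the blue lid's button in m: 0 fully up, 0.012 fully down against its stop (sealed). It takes about 7 N to push and stays at whatever depth it is left; the lid must be supported from below. Starts between 0 and 0.003.
- jar: Glass storage jar, 72 mm across, 105 mm tall; bystander, loose, to be left alone. Origin at the centre of its underside.
- mill: Dark wooden pepper mill, 54 mm across, 158 mm tall; bystander, loose, to be left alone. Origin at the centre of its underside.
- squeezer: Yellow squeeze bottle with a red nozzle, 56 mm across, 175 mm tall; bystander, loose, to be left alone. Origin at the centre of its underside.
- dredger: Metal dredger with a domed top, 70 mm across, 94 mm tall; bystander, loose, to be left alone. Origin at the centre of its underside.
- strainer: Fine-mesh strainer with a red handle, bowl 126 mm across and 42 mm high, handle reaching 200 mm from the bowl's centre along its own y; bystander, loose, to be left alone. Origin at the centre of its underside.
- spatula: Spatula lying flat, along its own x; bystander, loose, to be left alone. Origin at the centre of its underside.
Mind the look-alikes: they are no part of the job. What is shaped like the part that bears lid_green_mid but orange is not meant.

How it is judged:
By the outcome, as a careful person would: the job done as asked, in the order asked, and still so for the second after the job is handed in, with the robot touching nothing.
Of can_green, can_blue only 1 to 2 are there at a start; the rules pass over those that are not, and their reading is None.
At some moment in a run one of lid_red, lid_yellow, lid_green, lid_blue may be knocked a few centimetres aside while the robot is not near it.
It also fails if it takes over 210 s, if anything falls off the work surface, if the arm or the gripper's body presses on something with over 40 N, if the wrist force passes 120 N, or if a joint passes its speed limit or range.

## Working session

There is one attempt and no reset: what is moved stays moved. The work goes in short steps, Python scripts to look and compute and a tool call to move; the robot and the scene stay as the last step left them, time stands still between calls to the robot, and variables do not carry over. Pictures are saved under pics/ and viewed, about 12 in all and at most 16, crops included, and the job is handed in when it is done.

Besides the shell and the picture viewer there is one more tool, called as name(argument=value, ...) on one line, values as JSON. play_rows: Moves the arm, as the interface text tells. Its arguments: {"type":"object","properties":{"plan":{"type":"array"}},"required":["plan"]}

```bash
mkdir -p pics; ls; python3 - <<'E'
from plant import manip
import cv2,numpy as np
s=manip.state();print(s)
for n in("scene","top"):
    f=manip.grab_frame(n);cv2.imwrite(f"pics/{n}0.png",cv2.cvtColor(f["img"],cv2.COLOR_RGB2BGR));np.savez(f"{n}0.npz",**f)
    print({k:f[k] for k in f if k not in("img","range_z")})
E
```

```text
pics
{'time': 0.0, 'joint_pos': array([ 9.92974954e-01,  5.33847913e-02,  1.61429267e+00,  1.00455955e-05,
        1.47597623e+00, -1.19002050e-01]), 'joint_vel': array([ 0.00030011,  0.0004344 ,  0.00072322, -0.00290125, -0.00121963,
        0.00045581]), 'joint_efforts': array([ 1.59395226e-03, -3.93659127e+01, -3.70189834e+01,  5.65739276e-05,
        6.71503163e-03, -5.53190986e-07]), 'tool_pos': array([0.27646568, 0.55984141, 0.23004649]), 'tool_rot': array([ 0.68832861,  0.16011453,  0.68883281, -0.16148193]), 'contact_force': array([ 0.64170548, -0.93724228,  0.3865556 ]), 'ft_torque': array([-0.06082639, -0.01117921,  0.00102818]), 'gripper_width': 1.002138928026705}
{'fx': 373.46010648703526, 'fy': 373.46010648703526, 'cx': 255.67120801468167, 'cy': 184.97937898201954, 'origin': array([1.22869599, 0.09086449, 0.8919642 ]), 'rotation': array([0.63378073, 0.22429885, 0.25353097, 0.69550992])}
{'fx': 454.10176962369314, 'fy': 454.10176962369314, 'cx': 253.73007990044655, 'cy': 194.05083477448687, 'origin': array([ 0.40868652, -0.00540073,  1.43937219]), 'rotation': array([-0.69702173, -0.04839062,  0.033054  ,  0.71465131])}
```

View pics/scene0.png

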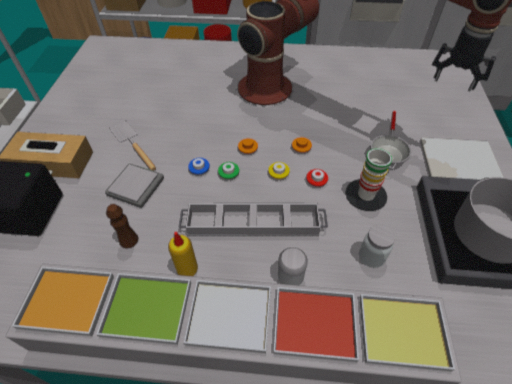

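View pics/top0.png

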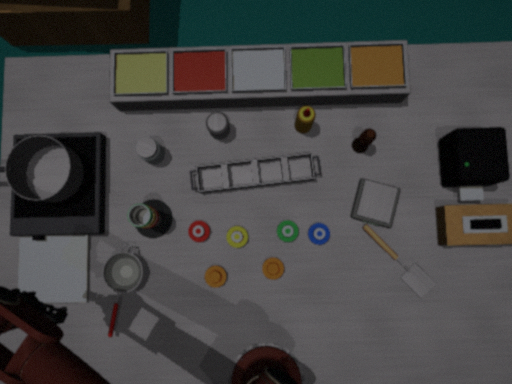

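The stack is green, yellow or red, then the third colour, and the scale is empty. So the blue canister is absent. Next I measure.

```bash
cat > h.py <<'E'
import numpy as np,cv2
from scipy.spatial.transform import Rotation as R
from plant import manip
def rot(q): return R.from_quat([q[1],q[2],q[3],q[0]]).as_matrix()
def look(n,save=None):
    f=manip.grab_frame(n)
    if save: cv2.imwrite(save,cv2.cvtColor(f["img"],cv2.COLOR_RGB2BGR))
    return f
def rays(f,uv):
    uv=np.asarray(uv,float).reshape(-1,2)
    d=np.c_[(uv[:,0]-f["cx"])/f["fx"],-(uv[:,1]-f["cy"])/f["fy"],-np.ones(len(uv))]
    return d@rot(f["rotation"]).T
def plane(f,uv,z):
    d=rays(f,uv);o=f["origin"]
    return o+d*((z-o[2])/d[:,2])[:,None]
def cloud(f):
    v,u=np.mgrid[:384,:512];uv=np.c_[u.ravel(),v.ravel()]
    z=f["range_z"].ravel();return (f["origin"]+rays(f,uv)*z[:,None]).reshape(384,512,3)
HUE={"red":(0,),"yellow":(28,),"green":(60,),"blue":(112,)}
def cmask(f,c):
    h=cv2.cvtColor(f["img"],cv2.COLOR_RGB2HSV).astype(int)
    lo={"red":[(0,6),(172,180)],"yellow":[(24,36)],"green":[(50,85)],"blue":[(100,130)]}[c]
    m=sum((h[...,0]>=a)&(h[...,0]<=b) for a,b in lo)>0
    return (m&(h[...,1]>120)&(h[...,2]>50)).astype(np.uint8)
def circ(P):  # least-squares circle
    A=np.c_[2*P[:,0],2*P[:,1],np.ones(len(P))];s=np.linalg.lstsq(A,(P[:,:2]**2).sum(1),rcond=None)[0]
    return s[0],s[1],np.sqrt(s[2]+s[0]**2+s[1]**2)
def lids(f,cols=("red","yellow","green","blue"),zmax=.035,box=(.25,.6,-.35,.35)):
    C=cloud(f);out={}
    for c in cols:
        n,l,st,ce=cv2.connectedComponentsWithStats(cmask(f,c))
        for i in range(1,n):
            if st[i,4]<30: continue
            k=(l==i)
            p=np.median(C[k],0)
            if not(box[0]<p[0]<box[1] and box[2]<p[1]<box[3] and .005<p[2]<zmax): continue
            cn=cv2.findContours(k.astype(np.uint8),0,2)[0][0]
            h=cv2.convexHull(cn).reshape(-1,2)
            (u,v),r=cv2.minEnclosingCircle(h)
            M=cv2.moments(h);q=plane(f,[[M["m10"]/M["m00"],M["m01"]/M["m00"]]],.016)[0]
            out.setdefault(c,[]).append((np.round(q[:2],4),int(st[i,4])))
    return out
def go(x,y,z,yaw=None):
    """shift in tool axes (mm) & turn from commanded~measured pose; yaw = world angle of jaw axis mod pi"""
    s=manip.state();M=rot(s["tool_rot"]);d=M.T@(np.array([x,y,z])-s["tool_pos"])*1000
    a=0
    if yaw is not None:
        cur=np.arctan2(M[1,1],M[0,1]); a=-(yaw-cur) # tool x points down
        a=(a+np.pi/2)%np.pi-np.pi/2
    return np.round(d,1),round(a,3)
E
python3 - <<'E'
from h import *
S=dict(np.load("scene0.npz"));T=dict(np.load("top0.npz"))
for f in(S,T):
    print(lids(f))
    C=cloud(f).reshape(-1,3)
    # stack
    k=(C[:,2]>.1)&(C[:,1]>.1)&(C[:,1]<.5)&(C[:,0]>.3)&(C[:,0]<.65)
    P=C[k];print("stack",len(P),P.min(0),P.max(0),P.mean(0))
    t=P[P[:,2]>.155]; print("rim pts",len(t), (t.min(0)+t.max(0))/2,t.max(0)-t.min(0),circ(t))
    k=(C[:,2]>.034)&(C[:,2]<.05)&(abs(C[:,1])<.25)&(C[:,0]>.45)&(C[:,0]<.7)
    Q=C[k][:,:2].astype(np.float32);print("tray",len(Q),cv2.minAreaRect(Q),np.median(C[k][:,2]))
    print("table z",np.median(C[(abs(C[:,1])<.2)&(C[:,0]>.35)&(C[:,0]<.45)][:,2]))
a=cv2.imread("pics/scene0.png")[140:215,340:420];b=cv2.imread("pics/top0.png")[190:300,90:190]
o=np.zeros((600,800,3),np.uint8)
a=cv2.resize(a,None,fx=5,fy=5);b=cv2.resize(b,None,fx=4,fy=4);o[:a.shape[0],:400]=a;o[:b.shape[0],400:]=b
cv2.imwrite("pics/c1.png",o)
E
```

```text
{'red': [(array([0.4629, 0.1984]), 173)], 'yellow': [(array([0.4421, 0.0792]), 164)], 'green': [(array([ 0.4582, -0.0788]), 144)], 'blue': [(array([ 0.4463, -0.1756]), 155)]}
stack 774 [0.30004128 0.31195828 0.1004119 ] [0.53955104 0.49986977 0.49268878] [0.50191013 0.34970826 0.15498828]
rim pts 265 [0.41941035 0.40591402 0.32386773] [0.23873814 0.18791149 0.3376421 ] (np.float64(0.42255493726096516), np.float64(0.4281860996666408), np.float64(0.12272467750260051))
tray 1581 ((0.5651504397392273, 0.013438999652862549), (0.2464914321899414, 0.40615537762641907), 2.7914834022521973) 0.04443205795786209
table z 0.0031627773725943498
{'red': [(array([0.4619, 0.1986]), 235)], 'yellow': [(array([0.4418, 0.0792]), 229)], 'green': [(array([ 0.4555, -0.0785]), 204)], 'blue': [(array([ 0.4453, -0.1755]), 239)]}
stack 477 [0.30001247 0.31368403 0.10049785] [0.53740777 0.49987906 0.556926  ] [0.47745793 0.36917038 0.19275402]
rim pts 220 [0.41871012 0.40685872 0.35612896] [0.23739531 0.18604068 0.40159408] (np.float64(0.402202530074203), np.float64(0.41293043457820583), np.float64(0.12673915452814388))
tray 991 ((0.5727782249450684, 0.016696274280548096), (0.24363763630390167, 0.40394747257232666), 0.23636165261268616) 0.043964634836734406
table z 0.0029201759104224845
```

View pics/c1.png

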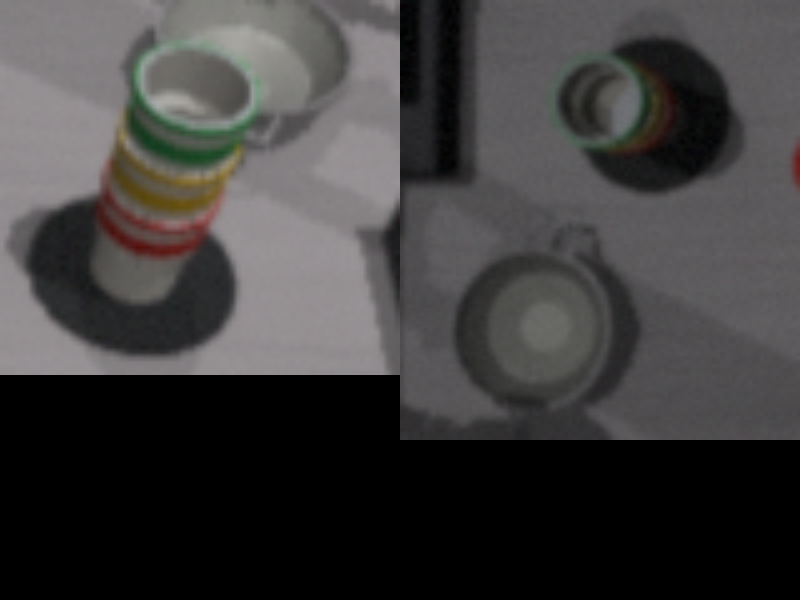

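The stack, top to bottom, is green, yellow and red, standing on the mat. Blue is absent. Next I refine the stack axis and the tray pose.

```bash
python3 - <<'E'
from h import *
for n in("scene0","top0"):
    f=dict(np.load(n+".npz"));C=cloud(f)
    k=(C[...,2]>.15)&(C[...,2]<.18)&(abs(C[...,0]-.505)<.06)&(abs(C[...,1]-.345)<.06)
    P=C[k];h=cv2.convexHull(P[:,:2].astype(np.float32)).reshape(-1,2);print("rim",len(P),np.percentile(P[:,2],95),cv2.minEnclosingCircle(h),circ(h))
    for c,z in(("green",.165),("yellow",.125),("red",.085)):
        m=cmask(f,c)*((abs(C[...,0]-.505)<.07)&(abs(C[...,1]-.345)<.07)).astype(np.uint8)
        v,u=np.nonzero(m);h=cv2.convexHull(plane(f,np.c_[u,v],z)[:,:2].astype(np.float32)).reshape(-1,2)
        print(c,len(u),cv2.minEnclosingCircle(h))
    k=((C[...,2]>.036)&(C[...,2]<.052)&(abs(C[...,1])<.27)&(C[...,0]>.5)&(C[...,0]<.68)).astype(np.uint8)
    nn,l,st,ce=cv2.connectedComponentsWithStats(k,connectivity=8);i=1+st[1:,4].argmax();v,u=np.nonzero(l==i)
    print(st[1:]); Q=plane(f,np.c_[u,v],.044)[:,:2].astype(np.float32);print("tray",cv2.minAreaRect(Q),Q.mean(0))
E
```

```text
rim 300 0.16822727672457893 ((0.5044012665748596, 0.3449709415435791), 0.034968823194503784) (np.float64(0.5047491119772685), np.float64(0.3454359778910132), np.float64(0.03371124179978325))
green 37 ((0.5324028730392456, 0.3361084759235382), 0.028066953644156456)
yellow 2 ((0.511734664440155, 0.3768808841705322), 0.001986648654565215)
red 75 ((0.5333924293518066, 0.3362926244735718), 0.029465926811099052)
[[ 186  203  134   27 1126]
 [ 324  214    1    1    1]
 [ 326  222    1    1    1]
 [ 240  226    1    1    1]
 [ 243  226    1    1    1]
 [ 242  228    1    1    1]
 [ 245  228    1    1    1]]
tray ((0.6419749855995178, 0.017391592264175415), (0.08706173300743103, 0.364188015460968), 5.109137535095215) [0.6335464  0.03432105]
rim 172 0.1691321928036409 ((0.5047943592071533, 0.3474457561969757), 0.03389136493206024) (np.float64(0.5050783630089577), np.float64(0.347277208493176), np.float64(0.03288775590541968))Traceback (most recent call last):
  File "<stdin>", line 8, in <module>
AttributeError: 'NoneType' object has no attribute 'reshape'
```

```bash
python3 - <<'E'
from h import *
for n,dz in(("top0",.044),("scene0",.044)):
    f=dict(np.load(n+".npz"));C=cloud(f)
    k=((C[...,2]>.03)&(C[...,2]<.055)&(abs(C[...,1]-.017)<.19)&(C[...,0]>.58)&(C[...,0]<.7)).astype(np.uint8)
    v,u=np.nonzero(k);Q=plane(f,np.c_[u,v],.044)[:,:2]
    a=np.radians(5.1)
    for it in range(1):
        r=[]
        for a in np.radians(np.arange(2,9,.5)):
            y=np.array([-np.sin(a),np.cos(a)]);x=np.array([np.cos(a),np.sin(a)])
            px,py=Q@x,Q@y;r.append((np.ptp(px),a,(px.min()+px.max())/2,(py.min()+py.max())/2,np.ptp(py)))
        b=min(r);a=b[1];c=b[2]*np.array([np.cos(a),np.sin(a)])+b[3]*np.array([-np.sin(a),np.cos(a)])
        print(n,len(u),b[0],b[4],np.degrees(a),c)
E
python3 - <<'E'
import cv2
a=cv2.imread("pics/top0.png")[140:205,175:335]
cv2.imwrite("pics/c2.png",cv2.resize(a,None,fx=5,fy=5,interpolation=cv2.INTER_CUBIC)*1)
E
```

```text
top0 1005 0.08476587713613115 0.37867268413949995 5.0 [0.63798444 0.01573336]
scene0 1678 0.09109797200383207 0.3784762030323289 5.0 [0.64372792 0.01653494]
```

View pics/c2.png

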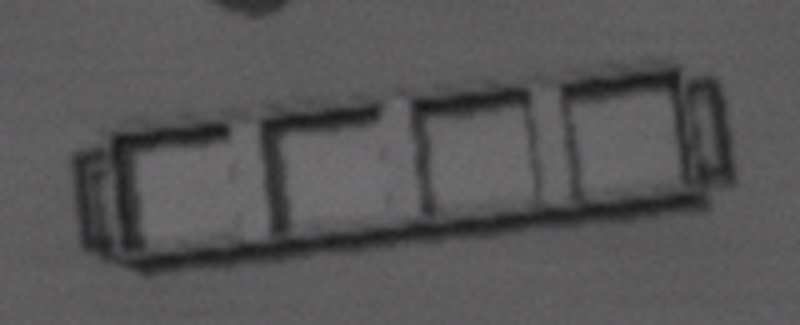

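```bash
python3 - <<'E'
from h import *
f=dict(np.load("top0.npz"))
c=lambda p:plane(f,np.array(p,float)/5+[174.6,139.6],.044)[:,:2]
print("dividers",c([[250,190],[403,172],[552,150]]))
print("far/near@320",c([[322,112],[330,232]]),"@620",c([[620,80],[630,205]]))
print(go(.505,.346,.24,None))
M=rot(manip.state()["tool_rot"]);print(M)
E
```

```text
dividers [[ 0.62450826  0.11242066]
 [ 0.63323492  0.01694631]
 [ 0.64453572 -0.07600076]]
far/near@320 [[0.67251212 0.06660142]
 [0.59681516 0.06313961]] @620 [[ 0.68755472 -0.11971864]
 [ 0.60871155 -0.12314662]]
(array([ -9.7, -90.6, 299.6]), 0)
[[-1.00728353e-03  4.42867301e-01  8.96586604e-01]
 [-1.53659052e-03  8.96585315e-01 -4.42868390e-01]
 [-9.99998312e-01 -1.82378052e-03 -2.22609929e-04]]
```

play_rows(plan=[[0, -15, 50, 0.17, -1], [0, -30, 100, 0.34, -1], [0, -45, 150, 0.51, -1], [0, -60, 200, 0.68, -1], [0, -75, 250, 0.85, -1], [0, -90, 299, 1.02, -1], [0, -90.6, 299.6, 1.024, -1], [0, -90.6, 299.6, 1.024, -1]])

```text
time: 1.1
tool_pos: [0.5048, 0.3465, 0.2307]
tool_rot: [0.521, 0.477, 0.522, -0.478]
contact_force: [0.5, -0.8, 0.6]
gripper_width: 1.002
```

```bash
python3 - <<'E'
from h import *
f=look("top","pics/t1.png");S=look("scene","pics/s1.png")
print(manip.state()["joint_pos"],manip.state()["time"])
print(go(.505,.3465,.135,np.radians(5)))
C=cloud(dict(np.load("scene0.npz"))).reshape(-1,3)
k=(C[:,2]>.06)&(C[:,0]>.66)&(C[:,0]<.85)&(abs(C[:,1])<.3)
P=C[k]
for y in np.arange(-.3,.3,.03):
    q=P[abs(P[:,1]-y-.015)<.015]
    if len(q)>4: print(round(y,2),len(q),q.min(0),q[:,2].max())
E
```

```text
[4.81354410e-01 2.35839243e-02 1.64331713e+00 3.42119839e-04
 1.47531230e+00 3.91266678e-01] 1.2
(array([96. ,  0.7,  0.8]), np.float64(0.003))
-0.3 16 [ 0.71745925 -0.29986163  0.08562162] 0.1397707297007843
-0.18 107 [ 0.78188592 -0.16786284  0.06431672] 0.13996025223386288
-0.15 452 [ 0.77315747 -0.14991871  0.0600916 ] 0.17810812535303688
-0.12 152 [ 0.77981369 -0.11993816  0.06089327] 0.13834945885868255
0.09 243 [0.75463896 0.09473665 0.06069165] 0.09827808342623079
0.12 369 [0.75474352 0.12003721 0.06148684] 0.09849556984299468
0.15 101 [0.76599159 0.15005331 0.06081588] 0.09803440680010278
```

View pics/s1.png

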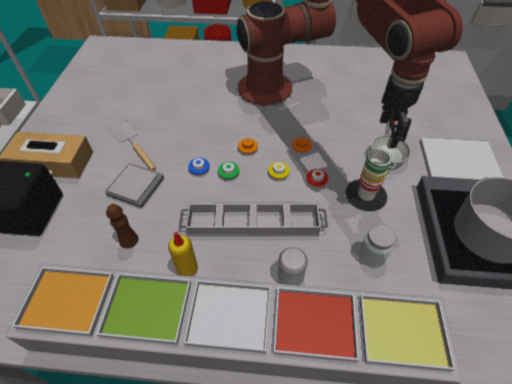

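play_rows(plan=[[40, 0, 0, 0, -1], [80, 0, 0, 0, -1], [95, 0, 0, 0, -1], [95, 0, 0, 0, -1], [95, 0, 0, 0, 1], [95, 0, 0, 0, 1], [95, 0, 0, 0, 1], [95, 0, 0, 0, 1]])

```text
time: 2.2
tool_pos: [0.5069, 0.3475, 0.1395]
tool_rot: [0.522, 0.479, 0.521, -0.476]
contact_force: [-0.5, 0.4, 6.7]
gripper_width: 0.732
```

play_rows(plan=[[-15, 0, 0, 0, 1], [-40, 0, 0, 0, 1], [-80, 0, 0, 0, 1], [-105, 0, 0, 0, 1], [-105, 0, 0, 0, 1]])

```text
time: 2.82
tool_pos: [0.5064, 0.3469, 0.2445]
tool_rot: [0.522, 0.479, 0.521, -0.476]
contact_force: [-0.2, 0.6, -2.3]
gripper_width: 0.733
```

```bash
cat > chk.py <<'E'
from h import *
import sys
f=look("top");S=look("scene","pics/"+sys.argv[1])
for n,g in(("t",f),("s",S)):
    C=cloud(g);k=(abs(C[...,0]-.505)<.06)&(abs(C[...,1]-.346)<.06)&(C[...,2]>.02)
    print(n,"max z at stack",np.percentile(C[k][:,2],[50,90,99]))
E
python3 chk.py s2.png; python3 - <<'E'
from h import *
print(manip.state()["time"],manip.state()["tool_pos"],[go(*p,np.radians(5)) for p in((.6441,-.0298,.24),(.6441,-.0298,.064))])
E
```

```text
t max z at stack [0.5550681  0.56701707 0.57060282]
s max z at stack [0.4611848  0.55908143 0.56658504]
2.925 [0.50477801 0.34608876 0.24025638] [(array([  0.4, 105.8, 386.7]), np.float64(0.001)), (array([176.4, 106. , 386.5]), np.float64(0.001))]
```

View pics/s2.png

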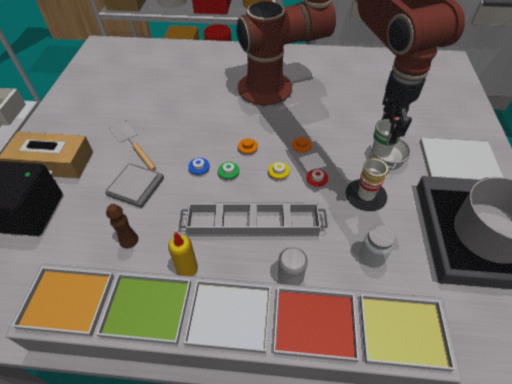

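play_rows(plan=[[0, 10, 35, 0, 1], [0, 26, 90, 0, 1], [0, 42, 150, 0, 1], [0, 58, 210, 0, 1], [0, 74, 270, 0, 1], [0, 90, 330, 0, 1], [0, 103, 375, 0, 1], [0, 106, 386.5, 0, 1]])

```text
time: 3.92
tool_pos: [0.6442, -0.032, 0.2382]
tool_rot: [0.519, 0.477, 0.522, -0.479]
contact_force: [-0.2, 0.4, -2.8]
gripper_width: 0.733
```

play_rows(plan=[[50, 0, 0, 0, 1], [100, 0, 0, 0, 1], [150, 0, 0, 0, 1], [170, 0, 0, 0, 1], [179, 0, 0, 0, 1], [179, 0, 0, 0, 1]])

```text
time: 4.68
tool_pos: [0.6456, -0.0291, 0.0634]
tool_rot: [0.522, 0.478, 0.521, -0.477]
contact_force: [0.3, 0.1, -2.0]
gripper_width: 0.732
```

play_rows(plan=[[3, 0, 0, 0, 1], [3, 0, 0, 0, 1], [3, 0, 0, 0, -1], [3, 0, 0, 0, -1], [3, 0, 0, 0, -1], [-40, 0, 0, 0, -1], [-100, 0, 0, 0, -1], [-160, 0, 0, 0, -1]])

```text
time: 5.68
tool_pos: [0.6445, -0.0292, 0.2238]
tool_rot: [0.521, 0.477, 0.522, -0.478]
contact_force: [0.8, -0.2, 0.1]
gripper_width: 1.004
```

```bash
python3 - <<'E'
from h import *
S=look("scene","pics/s3.png")
print(manip.state()["tool_pos"],manip.state()["gripper_width"],[go(*p,np.radians(5)) for p in((.505,.3465,.21),(.505,.3465,.0955))])
C=cloud(S);k=(abs(C[...,0]-.505)<.05)&(abs(C[...,1]-.346)<.05)&(C[...,2]>.11)&(C[...,2]<.15)
P=C[k][:,:2].astype(np.float32);print(len(P),np.percentile(C[k][:,2],95),cv2.minEnclosingCircle(P))
k=(abs(C[...,0]-.644)<.05)&(abs(C[...,1]+.03)<.05)&(C[...,2]>.072)&(C[...,2]<.095)
P=C[k][:,:2].astype(np.float32);print(len(P),np.percentile(C[k][:,2],95),cv2.minEnclosingCircle(P))
E
```

```text
[ 0.64889846 -0.02982464  0.2353768 ] 0.9999789540646989 [(array([  22.2, -110.6, -387.6]), np.float64(0.001)), (array([ 136.7, -112.3, -388.1]), np.float64(0.001))]
278 0.12851058333502155 ((0.5053464770317078, 0.3466131091117859), 0.035052310675382614)
225 0.08776030052801605 ((0.6445120573043823, -0.030697504058480263), 0.03429119661450386)
```

View pics/s3.png

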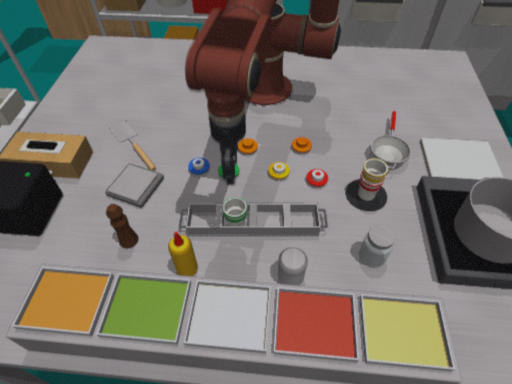

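play_rows(plan=[[0, -10, -35, 0, -1], [0, -26, -90, 0, -1], [0, -42, -150, 0, -1], [0, -58, -210, 0, -1], [0, -74, -270, 0, -1], [0, -90, -330, 0, -1], [0, -103, -375, 0, -1], [0, -106, -386.5, 0, -1]])

```text
time: 6.72
tool_pos: [0.504, 0.3487, 0.2223]
tool_rot: [0.522, 0.477, 0.522, -0.477]
contact_force: [0.8, 0.6, -0.1]
gripper_width: 1.006
```

play_rows(plan=[[40, 0, 0, 0, -1], [90, 0, 0, 0, -1], [126, 0, 0, 0, -1], [126, 0, 0, 0, -1], [126, 0, 0, 0, 1], [126, 0, 0, 0, 1], [126, 0, 0, 0, 1], [126, 0, 0, 0, 1]])

```text
time: 7.72
tool_pos: [0.5072, 0.3473, 0.0995]
tool_rot: [0.522, 0.479, 0.521, -0.476]
contact_force: [-0.2, -1.1, 6.7]
gripper_width: 0.715
```

play_rows(plan=[[-15, 0, 0, 0, 1], [-40, 0, 0, 0, 1], [-80, 0, 0, 0, 1], [-105, 0, 0, 0, 1], [-105, 0, 0, 0, 1]])

```text
time: 8.35
tool_pos: [0.5064, 0.3471, 0.2044]
tool_rot: [0.522, 0.479, 0.521, -0.476]
contact_force: [-0.1, -0.6, -3.4]
gripper_width: 0.713
```

```bash
python3 - <<'E'
from h import *
S=look("scene")
print(manip.state()["tool_pos"],manip.state()["gripper_width"],manip.state()["time"],go(.6359,.0638,.0615,np.radians(5)))
C=cloud(S);k=(abs(C[...,0]-.505)<.05)&(abs(C[...,1]-.346)<.05)&(C[...,2]>.07)&(C[...,2]<.11)
P=C[k][:,:2].astype(np.float32);print(len(P),np.percentile(C[k][:,2],95),cv2.minEnclosingCircle(P))
print(lids(S))
E
```

```text
[0.50533731 0.34651948 0.20192229] 0.7170485302019262 8.4 (array([140.4, 105. , 293.2]), np.float64(0.001))
256 0.08896692071250067 ((0.504491925239563, 0.3446911573410034), 0.0346226692199707)
{'red': [(array([0.4631, 0.1985]), 163)], 'yellow': [(array([0.4422, 0.0791]), 162)], 'green': [(array([ 0.4582, -0.0787]), 143)], 'blue': [(array([ 0.4463, -0.1756]), 155)]}
```

play_rows(plan=[[0, 12, 35, 0, 1], [0, 34, 95, 0, 1], [0, 55, 153, 0, 1], [0, 76, 210, 0, 1], [0, 97, 268, 0, 1], [0, 105, 290, 0, 1], [0, 106, 293, 0, 1], [0, 106, 293, 0, 1]])

```text
time: 9.4
tool_pos: [0.6357, 0.0649, 0.2001]
tool_rot: [0.521, 0.477, 0.523, -0.478]
contact_force: [0.5, 0.6, -2.5]
gripper_width: 0.715
```

play_rows(plan=[[50, 0, 0, 0, 1], [100, 0, 0, 0, 1], [130, 0, 0, 0, 1], [142, 0, 0, 0, 1], [142, 0, 0, 0, 1], [142, 0, 0, 0, 1]])

```text
time: 10.15
tool_pos: [0.6373, 0.0648, 0.0605]
tool_rot: [0.522, 0.478, 0.521, -0.477]
contact_force: [0.6, -0.4, -2.6]
gripper_width: 0.72
```

play_rows(plan=[[0, 0, 0, 0, 1], [0, 0, 0, 0, -1], [0, 0, 0, 0, -1], [0, 0, 0, 0, -1], [-40, 0, 0, 0, -1], [-95, 0, 0, 0, -1], [-140, 0, 0, 0, -1], [-150, 0, 0, 0, -1]])

```text
time: 11.15
tool_pos: [0.6389, 0.0638, 0.2147]
tool_rot: [0.524, 0.48, 0.519, -0.476]
contact_force: [-0.6, -0.5, -0.5]
gripper_width: 1.002
```

play_rows(plan=[[0, -12, -35, 0, -1], [0, -34, -95, 0, -1], [0, -55, -153, 0, -1], [0, -76, -210, 0, -1], [0, -97, -268, 0, -1], [0, -105, -290, 0, -1], [0, -106, -294, 0, -1], [0, -106, -294, 0, -1]])

```text
time: 12.15
tool_pos: [0.5052, 0.3468, 0.2084]
tool_rot: [0.521, 0.477, 0.521, -0.478]
contact_force: [0.4, -1.1, -0.2]
gripper_width: 0.998
```

```bash
python3 - <<'E'
from h import *
S=look("scene","pics/s4.png")
print(manip.state()["tool_pos"],manip.state()["gripper_width"],manip.state()["time"],go(.505,.3455,.0555,np.radians(5)))
C=cloud(S);k=(abs(C[...,0]-.636)<.045)&(abs(C[...,1]-.064)<.045)&(C[...,2]>.072)&(C[...,2]<.11)
P=C[k][:,:2].astype(np.float32);print(len(P),np.percentile(C[k][:,2],95),cv2.minEnclosingCircle(P))
E
```

```text
[0.50557915 0.3463956  0.20866598] 1.00230319288481 12.2 (array([153.2,  -0.5,   0.7]), np.float64(-0.0))
226 0.08790367011463851 ((0.6352748274803162, 0.06219184026122093), 0.03424336761236191)
```

View pics/s4.png

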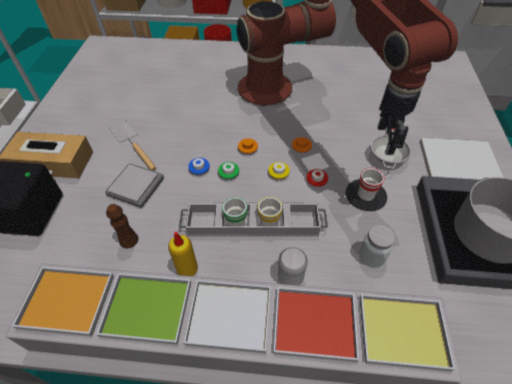

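play_rows(plan=[[45, 0, 0, 0, -1], [100, 0, 0, 0, -1], [145, 0, 0, 0, -1], [153, 0, 0, 0, -1], [153, 0, 0, 0, 1], [153, 0, 0, 0, 1], [153, 0, 0, 0, 1], [153, 0, 0, 0, 1]])

```text
time: 13.2
tool_pos: [0.5068, 0.3482, 0.0588]
tool_rot: [0.522, 0.479, 0.521, -0.476]
contact_force: [-0.1, -1.0, 5.6]
gripper_width: 0.733
```

play_rows(plan=[[-20, 0, 0, 0, 1], [-60, 0, 0, 0, 1], [-75, 10, 30, 0, 1], [-75, 40, 75, 0, 1], [-75, 70, 132, 0, 1], [-75, 97, 182, 0, 1], [-75, 106, 199, 0, 1], [-75, 106, 199, 0, 1]])

```text
time: 14.2
tool_pos: [0.6284, 0.1578, 0.1315]
tool_rot: [0.521, 0.478, 0.521, -0.478]
contact_force: [-0.5, 0.9, -2.8]
gripper_width: 0.734
```

play_rows(plan=[[0, 0, 0, 0, 1], [35, 0, 0, 0, 1], [62, 0, 0, 0, 1], [72, 0, 0, 0, 1], [72, 0, 0, 0, 1], [72, 0, 0, 0, 1]])

```text
time: 14.95
tool_pos: [0.6287, 0.1593, 0.0603]
tool_rot: [0.522, 0.478, 0.521, -0.477]
contact_force: [-0.5, -0.3, -2.4]
gripper_width: 0.733
```

play_rows(plan=[[1.5, 0, 0, 0, 1], [1.5, 0, 0, 0, -1], [1.5, 0, 0, 0, -1], [1.5, 0, 0, 0, -1], [-30, 0, 0, 0, -1], [-80, 0, 0, 0, -1], [-100, 0, 0, 0, -1], [-100, 0, 0, 0, -1]])

```text
time: 15.95
tool_pos: [0.6295, 0.1587, 0.1614]
tool_rot: [0.522, 0.479, 0.521, -0.476]
contact_force: [-0.2, -0.2, -0.1]
gripper_width: 1.002
```

```bash
cat > st.py <<'E'
from h import *
S=look("scene");T=look("top")
s=manip.state();print(s["tool_pos"],s["gripper_width"],s["time"])
for n,f in(("s",S),("t",T)):
    print(n,lids(f));C=cloud(f)
    for x,y in((.6441,-.0298),(.6359,.0638),(.6277,.1575)):
        k=(abs(C[...,0]-x)<.045)&(abs(C[...,1]-y)<.045)&(C[...,2]>.072)&(C[...,2]<.095)
        P=C[k][:,:2].astype(np.float32)
        if len(P)>20: print(len(P),np.percentile(C[k][:,2],95),cv2.minEnclosingCircle(P))
E
python3 st.py; python3 -c "
from h import *
print(go(.4625,.1985,.1,np.radians(5)))"
```

```text
[0.62732267 0.15836319 0.15742283] 1.0003541439078698 16.05
s {'red': [(array([0.4647, 0.2195]), 64)], 'yellow': [(array([0.4396, 0.1033]), 32)], 'green': [(array([ 0.4582, -0.0787]), 143)], 'blue': [(array([ 0.4462, -0.1755]), 154)]}
234 0.08773471576269007 ((0.6440162062644958, -0.03061257302761078), 0.03409210965037346)
227 0.0879693687834396 ((0.634265661239624, 0.06319212913513184), 0.034937504678964615)
207 0.08793737905850534 ((0.6261952519416809, 0.15604834258556366), 0.03474364057183266)
t {'yellow': [(array([0.4322, 0.0949]), 91)], 'green': [(array([ 0.4557, -0.0781]), 200)], 'blue': [(array([ 0.4454, -0.1756]), 240)]}
125 0.08868295540670915 ((0.6443659663200378, -0.02912970632314682), 0.03328978270292282)
128 0.08793942550231842 ((0.6353927254676819, 0.0641736090183258), 0.03372464329004288)
(array([  57.8, -160.5,  -54.5]), np.float64(0.001))
```

play_rows(plan=[[0, -22, 25, 0, -1], [0, -58, 66, 0, -0.4], [0, -94, 108, 0, -0.4], [0, -130, 150, 0, -0.4], [20, -166, 192, 0, -0.4], [45, -189, 218, 0, -0.4], [60, -190.5, 220, 0, -0.4], [60, -190.5, 220, 0, -0.4]])

```text
time: 17.05
tool_pos: [0.4562, -0.0766, 0.0966]
tool_rot: [0.52, 0.477, 0.523, -0.478]
contact_force: [-0.1, 0.8, 0.6]
gripper_width: 0.695
```

```bash
python3 - <<'E'
from h import *
f=look("scene","pics/s5.png")
i=cv2.imread("pics/s5.png")[110:250,150:350];cv2.imwrite("pics/s5c.png",cv2.resize(i,None,fx=4,fy=4))
print(manip.state()["tool_pos"],manip.state()["gripper_width"],go(.457,-.0785,.021,np.radians(5)),lids(f))
E
```

```text
[ 0.45742508 -0.07664604  0.09806659] 0.7027843190352592 (array([77.1, -0.4,  1.9]), np.float64(0.001)) {'red': [(array([0.4632, 0.1983]), 171)], 'yellow': [(array([0.442 , 0.0791]), 161)], 'green': [(array([ 0.4581, -0.0781]), 138)], 'blue': [(array([ 0.4472, -0.176 ]), 151)]}
```

View pics/s5c.png

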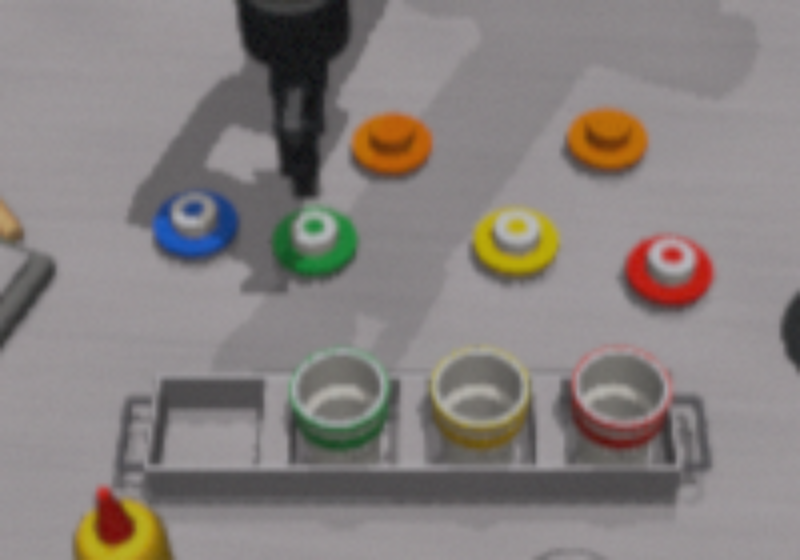

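play_rows(plan=[[30, 0, 1, 0, -0.4], [60, 0, 1, 0, -0.4], [75, 0, 1, 0, -0.4], [75, 0, 1, 0, -0.4], [75, 0, 1, 0, 1], [75, 0, 1, 0, 1], [75, 0, 1, 0, 1], [75, 0, 1, 0, 1]])

```text
time: 18.1
tool_pos: [0.4593, -0.0787, 0.026]
tool_rot: [0.522, 0.478, 0.521, -0.477]
contact_force: [-1.5, 1.9, 5.8]
gripper_width: 0.378
```

play_rows(plan=[[0, 0, 0, 0, 1], [-20, 0, 0, 0, 1], [-60, 0, 0, 0, 1], [-100, 0, 0, 0, 1], [-130, 0, 0, 0, 1], [-130, 0, 0, 0, 1], [-130, 0, 0, 0, 1]])

```text
time: 18.98
tool_pos: [0.4572, -0.0782, 0.1531]
tool_rot: [0.521, 0.477, 0.522, -0.478]
contact_force: [-0.6, 0.2, -0.9]
gripper_width: 0.376
```

```bash
python3 - <<'E'
from h import *
f=look("scene","pics/s6.png");t=look("top")
i=cv2.imread("pics/s6.png")[60:250,130:330];cv2.imwrite("pics/s6c.png",cv2.resize(i,None,fx=3,fy=3))
s=manip.state();print(s["tool_pos"],s["gripper_width"],s["time"],go(.644,-.030,s["tool_pos"][2],np.radians(5)),lids(f))
z=s["tool_pos"][2]
for g in(f,t):
  m=cmask(g,"green");C=cloud(g);k=(m>0)&(abs(C[...,0]-.457)<.06)&(abs(C[...,1]+.0785)<.06)
  if k.sum()>5: print(k.sum(),C[k].min(0),C[k].max(0),np.median(C[k],0))
E
```

```text
[ 0.45676812 -0.07802949  0.1522802 ] 0.3715116959016819 19.075 (array([ -0.6, 190.7, -31.4]), np.float64(0.001)) {'red': [(array([0.463 , 0.1985]), 170)], 'yellow': [(array([0.4421, 0.0791]), 163)], 'blue': [(array([ 0.4473, -0.1761]), 151)]}
151 [ 0.43080191 -0.10827107  0.13928223] [ 0.50510437 -0.0463059   0.2063811 ] [ 0.47348451 -0.07012472  0.14706963]
```

View pics/s6c.png

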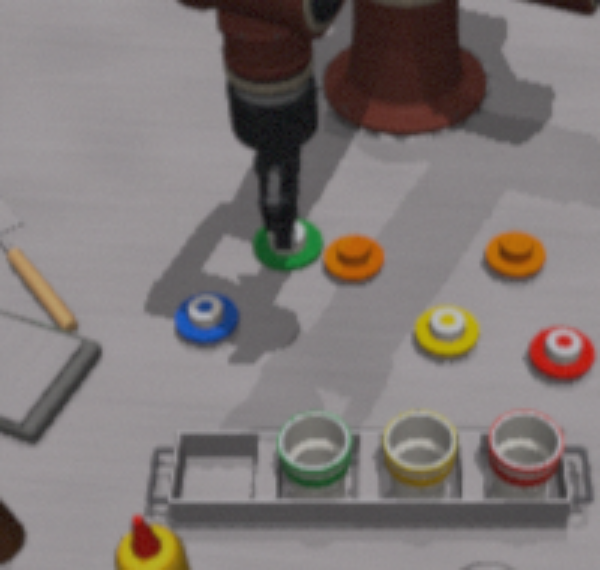

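play_rows(plan=[[0, 20, -3, 0, 1], [0, 70, -11, 0, 1], [0, 120, -20, 0, 1], [0, 170, -28, 0, 1], [0, 190, -31, 0, 1], [20, 190.7, -31.4, 0, 1], [28, 190.7, -31.4, 0, 1], [28, 190.7, -31.4, 0, 1]])

```text
time: 20.08
tool_pos: [0.6428, -0.0304, 0.1237]
tool_rot: [0.52, 0.477, 0.523, -0.479]
contact_force: [0.6, -0.4, -0.8]
gripper_width: 0.379
```

```bash
cat > held.py <<'E'
from h import *
import sys
c,x,y=sys.argv[1],float(sys.argv[2]),float(sys.argv[3])
s=manip.state();p=s["tool_pos"];zf=p[2]-.008
print("tcp",p,s["time"],s["gripper_width"])
for n in("scene","top"):
    f=look(n,"pics/held_%s_%s.png"%(c,n));C=cloud(f)
    m=((cmask(f,c)>0)&(abs(C[...,0]-x)<.06)&(abs(C[...,1]-y)<.045)&(C[...,2]>zf-.012)&(C[...,2]<zf+.02)).astype(np.uint8)
    v,u=np.nonzero(m)
    if len(u)<20: print(n,"hidden",len(u));continue
    h=cv2.convexHull(plane(f,np.c_[u,v],zf-.003)[:,:2].astype(np.float32))
    print(n,len(u),"lid",cv2.minEnclosingCircle(h),"cloud z",np.median(C[m>0][:,2]))
E
python3 held.py green .644 -.030; python3 -c "
from h import *
print(go(.644,-.03,.102,np.radians(5)))"
```

```text
tcp [ 0.64279549 -0.0304076   0.12365458] 20.075 0.3787916981379043
scene 206 lid ((0.6418625116348267, -0.029891882091760635), 0.03348831087350845) cloud z 0.11740860205572429
top 49 lid ((0.6290203332901001, -0.008858546614646912), 0.01956123299896717) cloud z 0.11721221251332659
(array([24.1, -0.3, -0.7]), np.float64(0.0))
```

play_rows(plan=[[5, 0, 0, 0, 1], [10, 0, 0, 0, 1], [15, 0, 0, 0, 1], [19, 0, 0, 0, 1], [22, 0, 0, 0, 1], [24, 0, 0, 0, 1], [24, 0, 0, 0, 1], [24, 0, 0, 0, 1]])

```text
time: 21.18
tool_pos: [0.6453, -0.0304, 0.1025]
tool_rot: [0.522, 0.478, 0.521, -0.477]
contact_force: [-0.8, 0.1, -1.0]
gripper_width: 0.371
```

play_rows(plan=[[2, 0, 0, 0, 1], [3, 0, 0, 0, 1], [3, 0, 0, 0, 1], [3, 0, 0, 0, 1]])

```text
time: 21.68
tool_pos: [0.6454, -0.0304, 0.1]
tool_rot: [0.522, 0.478, 0.521, -0.477]
contact_force: [-1.7, 0.9, 3.5]
gripper_width: 0.371
```

play_rows(plan=[[0, 0, 0, 0, -0.4], [0, 0, 0, 0, -0.4], [0, 0, 0, 0, -0.4], [-20, 0, 0, 0, -0.4], [-45, 0, 0, 0, 1], [-45, 0, 0, 0, 1], [-45, 0, 0, 0, 1], [-45, 0, 0, 0, 1]])

```text
time: 22.68
tool_pos: [0.6444, -0.0302, 0.143]
tool_rot: [0.521, 0.477, 0.522, -0.478]
contact_force: [-0.0, -0.4, 0.0]
gripper_width: 0.001
```

```bash
python3 - <<'E'
from h import *
f=look("scene","pics/s7.png")
i=cv2.imread("pics/s7.png")[100:250,170:340];cv2.imwrite("pics/s7c.png",cv2.resize(i,None,fx=4,fy=4))
s=manip.state();print(s["tool_pos"],s["gripper_width"],s["time"])
m=cmask(f,"green");C=cloud(f);k=(m>0)&(abs(C[...,0]-.644)<.05)&(abs(C[...,1]+.03)<.045)&(C[...,2]>.08)
v,u=np.nonzero(k);print(len(u),cv2.minEnclosingCircle(plane(f,np.c_[u,v],.09)[:,:2].astype(np.float32)))
A=np.c_[C[k][:,:2],np.ones(k.sum())];print("tilt",np.linalg.lstsq(A,C[k][:,2],rcond=None)[0],np.median(C[k][:,2]))
E
```

```text
[ 0.64437847 -0.03021628  0.14295308] -0.003328840220712182 22.725
255 ((0.6460694670677185, -0.028300007805228233), 0.03668224439024925)
tilt [-0.09800392 -0.0288179   0.15728868] 0.09397770032260444
```

View pics/s7c.png

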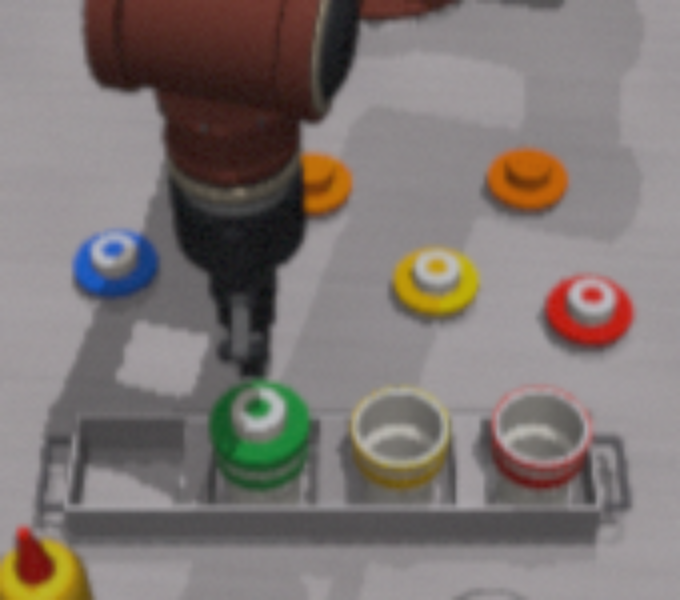

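play_rows(plan=[[25, 0, 0, 0, 1], [34, 0, 0, 0, 1], [38, 0, 0, 0, 1], [42, 0, 0, 0, 1], [46, 0, 0, 0, 1], [49, 0, 0, 0, 1], [52, 0, 0, 0, 1], [52, 0, 0, 0, 1]])

```text
time: 23.72
tool_pos: [0.6471, -0.0306, 0.0966]
tool_rot: [0.523, 0.478, 0.52, -0.477]
contact_force: [-3.7, 0.4, 11.9]
gripper_width: 0.001
```

play_rows(plan=[[2, 0, 0, 0, 1], [4, 0, 0, 0, 1], [6, 0, 0, 0, 1], [6, 0, 0, 0, 1], [6, 0, 0, 0, 1]])

```text
time: 24.35
tool_pos: [0.6505, -0.0311, 0.0971]
tool_rot: [0.525, 0.48, 0.518, -0.475]
contact_force: [-7.3, 2.1, 29.9]
gripper_width: -0.001
```

play_rows(plan=[[-20, 0, 0, 0, 1], [-60, 0, 0, 0, 1], [-65, -35, -23, 0, -0.4], [-65, -80, -53, 0, -0.4], [-65, -125, -82, 0, -0.4], [-65, -170, -112, 0, -0.4], [-40, -190, -125, 0, -0.4], [-20, -192, -126, 0, -0.4]])

```text
time: 25.35
tool_pos: [0.4415, 0.0791, 0.106]
tool_rot: [0.522, 0.477, 0.522, -0.477]
contact_force: [0.1, -0.5, -0.3]
gripper_width: 0.699
```

play_rows(plan=[[0, 0, 0, 0, -0.4], [0, 0, 0, 0, -0.4]])

```text
time: 25.6
tool_pos: [0.4437, 0.0782, 0.1074]
tool_rot: [0.522, 0.478, 0.521, -0.477]
contact_force: [0.0, -0.5, 0.8]
gripper_width: 0.704
```

```bash
python3 - <<'E'
from h import *
f=look("scene","pics/s8.png")
s=manip.state();print(s["tool_pos"],s["gripper_width"],s["time"],go(.442,.079,.0215,np.radians(5)),lids(f),lids(look("top")))
C=cloud(f);i=f["img"].astype(int);k=(abs(C[...,0]-.644)<.022)&(abs(C[...,1]+.03)<.022)&(C[...,2]>.08)&(i.min(2)>130)
print("btn top z",k.sum(),np.median(C[k],0))
E
```

```text
[0.44394706 0.07814351 0.10767815] 0.702166723502961 25.65 (array([86.2, -2. , -1. ]), np.float64(0.0)) {'red': [(array([0.463 , 0.1983]), 173)], 'yellow': [(array([0.4505, 0.0909]), 65)], 'blue': [(array([ 0.4463, -0.1756]), 156)]} {'red': [(array([0.4634, 0.2102]), 117)], 'blue': [(array([ 0.4453, -0.1756]), 240)]}
btn top z 85 [ 0.64656861 -0.02937867  0.0979036 ]
```

play_rows(plan=[[30, -1, -0.5, 0, -0.4], [65, -1, -0.5, 0, -0.4], [83, -1, -0.5, 0, -0.4], [86, -1, -0.5, 0, -0.4], [86, -1, -0.5, 0, 1], [86, -1, -0.5, 0, 1], [86, -1, -0.5, 0, 1], [86, -1, -0.5, 0, 1]])

```text
time: 26.7
tool_pos: [0.4432, 0.0787, 0.0219]
tool_rot: [0.522, 0.478, 0.521, -0.477]
contact_force: [-0.7, -0.4, 6.1]
gripper_width: 0.388
```

play_rows(plan=[[-10, 0, 0, 0, 1], [-40, 0, 0, 0, 1], [-90, 0, 0, 0, 1], [-130, 0, 0, 0, 1], [-130, 0, 0, 0, 1], [-130, 0, 0, 0, 1], [-130, 0, 0, 0, 1]])

```text
time: 27.58
tool_pos: [0.4404, 0.0787, 0.1483]
tool_rot: [0.521, 0.477, 0.522, -0.478]
contact_force: [-0.5, -0.6, -0.6]
gripper_width: 0.39
```

```bash
python3 held.py yellow .442 .079;  python3 -c "
from h import *
print(go(.635,.0637,.124,np.radians(5)))"
```

```text
tcp [0.44043342 0.07869728 0.14833538] 27.575 0.3897606649619634
scene 65 lid ((0.4381429851055145, 0.09160161018371582), 0.02936512976884842) cloud z 0.14658923224178355
top hidden 0
(array([ 24.1, 192.2,  32. ]), np.float64(0.001))
```

play_rows(plan=[[0, 25, 4, 0, 1], [0, 75, 12, 0, 1], [0, 125, 21, 0, 1], [0, 170, 28, 0, 1], [0, 191, 32, 0, 1], [15, 192.5, 32, 0, 1], [26, 192.5, 32, 0, 1], [26, 192.5, 32, 0, 1]])

```text
time: 28.68
tool_pos: [0.6338, 0.064, 0.1215]
tool_rot: [0.52, 0.476, 0.523, -0.479]
contact_force: [-1.2, -0.2, 0.0]
gripper_width: 0.39
```

```bash
python3 held.py yellow .635 .0637;  python3 -c "
from h import *
print(go(.635,.0637,.098,np.radians(5)))"
```

```text
tcp [0.6337983  0.06398119 0.1215281 ] 28.675 0.3903222735326059
scene 89 lid ((0.6327000856399536, 0.0759018063545227), 0.029279107227921486) cloud z 0.11972707867193177
top 24 lid ((0.61688232421875, 0.08331745117902756), 0.012958438135683537) cloud z 0.11900941742601356
(array([25.9, -0.4,  0.2]), np.float64(0.001))
```

play_rows(plan=[[6, 0, 0, 0, 1], [12, 0, 0, 0, 1], [17, 0, 0, 0, 1], [21, 0, 0, 0, 1], [24, 0, 0, 0, 1], [24, 0, 0, 0, 1], [24, 0, 0, 0, 1], [24, 0, 0, 0, 1]])

```text
time: 29.78
tool_pos: [0.6365, 0.0638, 0.1006]
tool_rot: [0.522, 0.478, 0.521, -0.477]
contact_force: [0.0, 0.2, 0.5]
gripper_width: 0.385
```

play_rows(plan=[[2, 0, 0, 0, 1], [4, 0, 0, 0, 1], [5, 0, 0, 0, 1], [5, 0, 0, 0, 1], [5, 0, 0, 0, 1]])

```text
time: 30.4
tool_pos: [0.6365, 0.0638, 0.0959]
tool_rot: [0.522, 0.478, 0.521, -0.477]
contact_force: [-1.4, 1.1, 4.6]
gripper_width: 0.386
```

play_rows(plan=[[0, 0, 0, 0, -0.4], [0, 0, 0, 0, -0.4], [0, 0, 0, 0, -0.4], [-20, 0, 0, 0, -0.4], [-45, 0, 0, 0, 1], [-45, 0, 0, 0, 1], [-45, 0, 0, 0, 1], [-45, 0, 0, 0, 1]])

```text
time: 31.4
tool_pos: [0.6355, 0.0637, 0.139]
tool_rot: [0.521, 0.477, 0.522, -0.478]
contact_force: [-0.5, -0.1, 0.1]
gripper_width: 0.004
```

```bash
python3 - <<'E'
from h import *
f=look("scene","pics/s9.png")
i=cv2.imread("pics/s9.png")[100:250,170:340];cv2.imwrite("pics/s9c.png",cv2.resize(i,None,fx=4,fy=4))
s=manip.state();print(s["tool_pos"],s["gripper_width"],s["time"]);print(lids(f))
E
```

```text
[0.63554711 0.06377893 0.13894813] 0.0037469185995147453 31.45
{'red': [(array([0.463 , 0.1985]), 171)], 'blue': [(array([ 0.4472, -0.1754]), 153)]}
```

View pics/s9c.png

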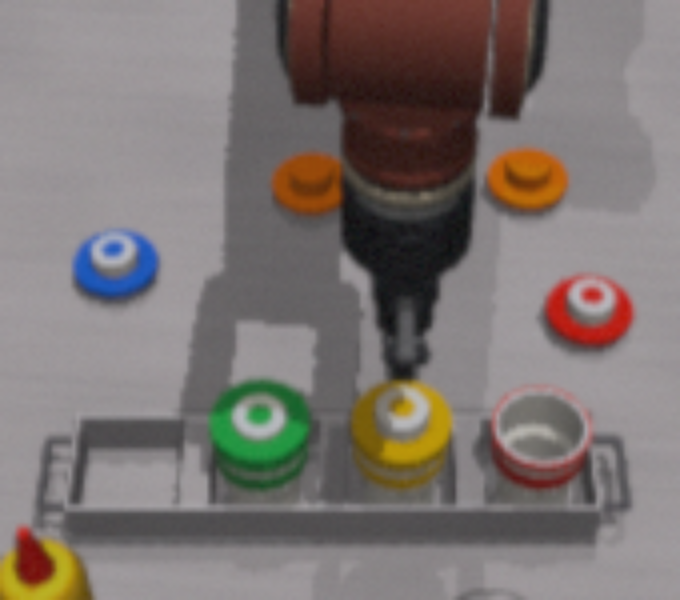

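Green is sealed, with its button visibly down. The yellow lid is seated with its button still up, so I press it.

play_rows(plan=[[20, 0, 0, 0, 1], [30, 0, 0, 0, 1], [35, 0, 0, 0, 1], [40, 0, 0, 0, 1], [45, 0, 0, 0, 1], [49, 0, 0, 0, 1], [52, 0, 0, 0, 1], [54, 0, 0, 0, 1]])

```text
time: 32.45
tool_pos: [0.6416, 0.0638, 0.0971]
tool_rot: [0.525, 0.48, 0.519, -0.475]
contact_force: [-10.5, 0.7, 40.1]
gripper_width: -0.002
```

play_rows(plan=[[0, 0, 0, 0, 1], [0, 0, 0, 0, 1], [0, 0, 0, 0, 1]])

```text
time: 32.83
tool_pos: [0.6418, 0.0638, 0.0972]
tool_rot: [0.525, 0.48, 0.518, -0.475]
contact_force: [-7.5, -0.1, 34.1]
gripper_width: 0.0
```

play_rows(plan=[[-20, 0, 0, 0, 1], [-60, 0, 0, 0, 1], [-65, -30, -28, 0, -0.4], [-65, -67, -63, 0, -0.4], [-65, -104, -97, 0, -0.4], [-65, -141, -131, 0, -0.4], [-40, -160, -149, 0, -0.4], [-20, -160, -149.3, 0, -0.4]])

```text
time: 33.83
tool_pos: [0.4619, 0.1994, 0.105]
tool_rot: [0.522, 0.477, 0.522, -0.477]
contact_force: [-0.1, -0.4, -0.5]
gripper_width: 0.698
```

play_rows(plan=[[0, 0, 0, 0, -0.4], [0, 0, 0, 0, -0.4], [0, 0, 0, 0, -0.4]])

```text
time: 34.2
tool_pos: [0.4649, 0.1984, 0.1075]
tool_rot: [0.522, 0.478, 0.521, -0.477]
contact_force: [0.3, -0.2, 0.3]
gripper_width: 0.696
```

```bash
python3 - <<'E'
from h import *
f=look("scene","pics/s10.png")
i=cv2.imread("pics/s10.png")[100:250,220:390];cv2.imwrite("pics/s10c.png",cv2.resize(i,None,fx=4,fy=4))
s=manip.state();print(s["tool_pos"],s["gripper_width"],s["time"],go(.463,.1985,.0215,np.radians(5)),lids(f))
E
```

```text
[0.46480491 0.19836047 0.10741316] 0.7012645494029464 34.25 (array([85.9, -1.9, -0.3]), np.float64(0.0)) {'red': [(array([0.4631, 0.1989]), 169)], 'blue': [(array([ 0.4472, -0.1755]), 154)]}
```

View pics/s10c.png

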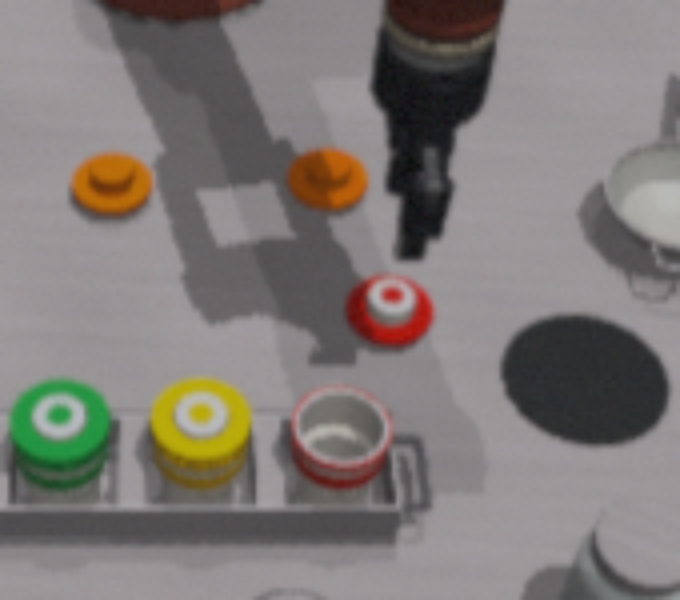

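Green and yellow are both sealed, and the red lid has not moved. Now I grasp it.

play_rows(plan=[[30, -1, 0, 0, -0.4], [65, -1, 0, 0, -0.4], [83, -1, 0, 0, -0.4], [86, -1, 0, 0, -0.4], [86, -1, 0, 0, 1], [86, -1, 0, 0, 1], [86, -1, 0, 0, 1], [86, -1, 0, 0, 1]])

```text
time: 35.25
tool_pos: [0.4642, 0.1987, 0.0219]
tool_rot: [0.522, 0.478, 0.521, -0.477]
contact_force: [-0.1, -0.7, 5.5]
gripper_width: 0.391
```

play_rows(plan=[[-10, 0, 0, 0, 1], [-40, 0, 0, 0, 1], [-90, 0, 0, 0, 1], [-130, 0, 0, 0, 1], [-130, 0, 0, 0, 1], [-130, 0, 0, 0, 1], [-130, 0, 0, 0, 1]])

```text
time: 36.12
tool_pos: [0.4615, 0.198, 0.1482]
tool_rot: [0.521, 0.476, 0.522, -0.479]
contact_force: [-1.1, -0.2, -1.6]
gripper_width: 0.389
```

```bash
python3 held.py red .463 .1985;  python3 -c "
from h import *
print(go(.627,.1573,.124,np.radians(5)))
f=look('top')
C=cloud(f)
k=(abs(C[...,0]-.627)<.045)&(abs(C[...,1]-.157)<.045)&(C[...,2]>.072)&(C[...,2]<.095)
P=C[k][:,:2].astype(np.float32);print(len(P),len(P)>20 and cv2.minEnclosingCircle(P))"
```

```text
tcp [0.46149312 0.19800804 0.14822499] 36.125 0.38868361550453023
scene 171 lid ((0.4559958279132843, 0.19956830143928528), 0.03419975936412811) cloud z 0.14633778155943944
top hidden 0
(array([ 24.1, 161.1,  55.1]), np.float64(0.001))
133 ((0.6263478994369507, 0.15867935121059418), 0.03351452946662903)
```

play_rows(plan=[[0, 25, 8, 0, 1], [0, 70, 24, 0, 1], [0, 115, 40, 0, 1], [0, 150, 51, 0, 1], [0, 160, 55, 0, 1], [15, 161, 55, 0, 1], [26, 161, 55, 0, 1], [26, 161, 55, 0, 1]])

```text
time: 37.28
tool_pos: [0.6257, 0.1579, 0.1218]
tool_rot: [0.521, 0.476, 0.523, -0.479]
contact_force: [-0.5, 0.5, 0.3]
gripper_width: 0.387
```

```bash
python3 held.py red .6265 .1573;  python3 -c "
from h import *
print(go(.6265,.1573,.098,np.radians(5)))"
```

```text
tcp [0.62567679 0.15793749 0.12180341] 37.275 0.3874721765599881
scene 214 lid ((0.6218668222427368, 0.15878455340862274), 0.034347858279943466) cloud z 0.11953050056174641
top hidden 3
(array([26. , -0.8,  0.7]), np.float64(0.001))
```

play_rows(plan=[[6, 0, 0, 0, 1], [12, 0, 0, 0, 1], [17, 0, 0, 0, 1], [21, 0, 0, 0, 1], [24, 0, 0, 0, 1], [24, 0, 0, 0, 1], [24, 0, 0, 0, 1], [24, 0, 0, 0, 1]])

```text
time: 38.38
tool_pos: [0.6282, 0.1577, 0.1006]
tool_rot: [0.522, 0.478, 0.521, -0.477]
contact_force: [0.3, -0.1, -0.1]
gripper_width: 0.386
```

play_rows(plan=[[2, 0, 0, 0, 1], [4, 0, 0, 0, 1], [5, 0, 0, 0, 1], [5, 0, 0, 0, 1], [5, 0, 0, 0, 1]])

```text
time: 39.0
tool_pos: [0.6282, 0.1577, 0.0959]
tool_rot: [0.522, 0.478, 0.521, -0.477]
contact_force: [-2.1, -0.6, 4.1]
gripper_width: 0.387
```

play_rows(plan=[[0, 0, 0, 0, -0.4], [0, 0, 0, 0, -0.4], [0, 0, 0, 0, -0.4], [-20, 0, 0, 0, -0.4], [-45, 0, 0, 0, 1], [-45, 0, 0, 0, 1], [-45, 0, 0, 0, 1], [-45, 0, 0, 0, 1]])

```text
time: 40.0
tool_pos: [0.6272, 0.1576, 0.139]
tool_rot: [0.521, 0.477, 0.522, -0.478]
contact_force: [-0.1, -0.2, 0.4]
gripper_width: 0.003
```

```bash
python3 - <<'E'
from h import *
f=look("scene","pics/s11.png")
s=manip.state();print(s["tool_pos"],s["gripper_width"],s["time"])
m=cmask(f,"red");C=cloud(f);k=(m>0)&(abs(C[...,0]-.627)<.05)&(abs(C[...,1]-.157)<.045)&(C[...,2]>.085)
v,u=np.nonzero(k);print(len(u),cv2.minEnclosingCircle(plane(f,np.c_[u,v],.09)[:,:2].astype(np.float32)),np.median(C[k][:,2]))
E
```

```text
[0.62726913 0.15757247 0.13895853] -0.0007396566448551423 40.05
2338 ((0.31938067078590393, 0.21930834650993347), 0.3495572805404663) 0.4401309269491436
```

play_rows(plan=[[20, 0, 0, 0, 1], [30, 0, 0, 0, 1], [35, 0, 0, 0, 1], [40, 0, 0, 0, 1], [45, 0, 0, 0, 1], [49, 0, 0, 0, 1], [52, 0, 0, 0, 1], [53, 0, 0, 0, 1]])

```text
time: 41.05
tool_pos: [0.6327, 0.1584, 0.097]
tool_rot: [0.524, 0.48, 0.519, -0.475]
contact_force: [-9.2, -1.1, 34.2]
gripper_width: 0.0
```

play_rows(plan=[[0, 0, 0, 0, 1], [0, 0, 0, 0, 1], [-20, 0, 0, 0, 1], [-60, 0, 0, 0, 1], [-110, 0, 0, 0, 1], [-150, -30, -40, 0, 1], [-160, -60, -80, 0, 1], [-160, -60, -80, 0, 1]])

```text
time: 42.05
tool_pos: [0.5601, 0.2344, 0.2487]
tool_rot: [0.523, 0.477, 0.522, -0.476]
contact_force: [0.8, -0.9, -0.4]
gripper_width: -0.001
```

play_rows(plan=[[0, -40, -40, 0, 1], [0, -80, -80, 0, 1], [0, -80, -80, 0, 1], [0, -80, -80, 0, 1]])

```text
time: 42.55
tool_pos: [0.4749, 0.3041, 0.2464]
tool_rot: [0.522, 0.477, 0.521, -0.478]
contact_force: [-0.2, 0.2, 1.1]
gripper_width: 0.005
```

```bash
python3 - <<'E'
from h import *
f=look("scene","pics/s12.png")
i=cv2.imread("pics/s12.png")[100:300,100:400];cv2.imwrite("pics/s12c.png",cv2.resize(i,None,fx=2.6,fy=2.6))
s=manip.state();print(s["tool_pos"],s["time"],s["contact_force"])
C=cloud(f);I=f["img"].astype(int)
for n,x,y in(("g",.6445,-.03),("y",.6355,.0637),("r",.627,.1575)):
    b=(abs(C[...,0]-x)<.03)&(abs(C[...,1]-y)<.03)&(C[...,2]>.085)&(C[...,2]<.13)
    w=b&(I.min(2)>120);fl=b&(I.max(2)-I.min(2)>70)
    print(n,"button",w.sum(),np.median(C[w],0),"flange",fl.sum(),np.median(C[fl][:,2]))
E
```

```text
[0.47525324 0.30385333 0.24648477] 42.6 [-0.72855926  0.00820506  0.40647954]
g button 93 [ 0.64716282 -0.0299486   0.0981768 ] flange 237 0.09425940085477846
y button 90 [0.6362681  0.06340063 0.09809221] flange 287 0.09418631242855058
r button 91 [0.62677904 0.15670147 0.09782261] flange 286 0.09434436486311748
```

View pics/s12c.png

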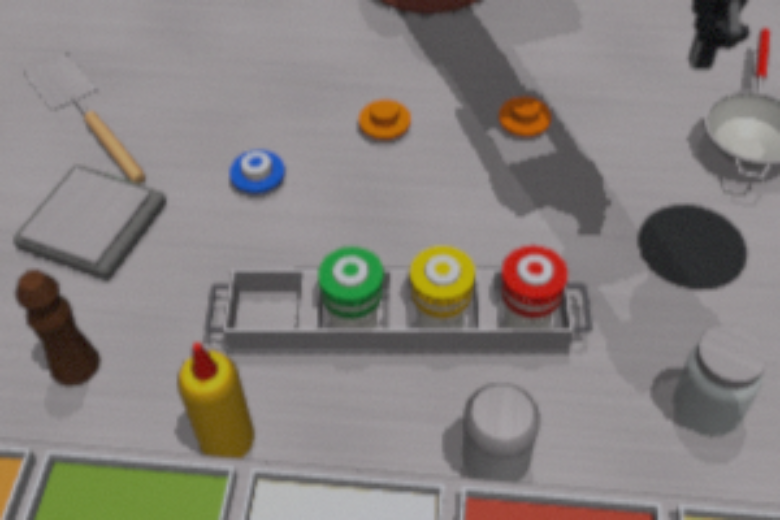

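All three buttons stand about 4 mm above their flanges, which is fully down. The arm is clear of everything.

```bash
python3 -c "
from plant import manip
print(manip.job_done(),manip.state()['time'])"
```

```text
the job is handed in; nothing more can be done
the job is handed in; nothing more can be done
```

The job is handed in, finished at about 43 s of the 210 s allowed. The blue canister was not on the scale, so I left the blue lid and the orange look-alikes alone.

I unstacked the green, yellow and red canisters and stood each upright in its own compartment of the tray. Each got the lid of its colour, and I pressed each button to its stop with about 30–40 N.

- **Last depth check:** all three buttons stood about 3.5–4 mm above their flanges, against 4 mm when fully down. All three lids were level in height.
- **Last picture:** the three canisters were upright and lidded, the other kitchen things in view were where they started, and the arm was clear.
- **Discrepancies:** the cameras' depth readings were about 2–4 mm high throughout. While pressing, the fingertips drifted about 6 mm sideways on each button, which did not affect the result. My position check of the red lid before pressing failed because its colour mask picked up the arm. I judged that lid seated by height and force instead, and the final picture confirmed it.

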